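Lay out the schnitzel kit and the biscuit kit

ROBOT

A 6-joint arm with a two-finger parallel gripper is mounted at the origin on the work surface. World frame = base frame: x ahead of the robot, y to its left, z up, the work surface at z = 0. Lengths are in mm, angles in rad, forces in N, time in s.
With the tool pointing down it reaches from about 350 to 775 mm from the base axis. Payload 7.3 kg.
Tool frame: the origin (TCP) lies on the centre line of the jaws, within the pads' length; the fingertips stand 17 mm ahead of it and the grasp point (between the pads) lies 2 mm behind it; z points along the fingers, y is the line along which they close (so a half turn about z gives the same grasp; the last joint's range is limited). The gripper opens to 92 mm and grips with 3 to 60 N. Pads are 19 mm wide; open, the fingers measure 130 mm over their backs; the gripper's body (75 mm by 190 mm) begins 47 mm behind the grasp point.
Start: joints at [-1.404, 0.342, 1.524, -0, 1.275, -0.146], TCP at [161.577, -499.536, 243.741] pointing down, gripper open.
Joint ranges: [-2.53, 2.53], [-0.77, 2.02], [0.04, 2.7], [-1, 4.14], [0.28, 2.66], [-3.11, 3.11]. Speed limits (rad/s): [2.57, 2.57, 3.14, 3.14, 3.14, 3.14].

INTERFACE

Orientations are given as [roll, pitch, yaw] about the fixed x, y, z axes, in that order (R = Rz(yaw) Ry(pitch) Rx(roll)).
In Python, from plant import bot gives the robot as it stands. The module is installed in compiled form; this text tells all that it offers.
- The arm moves only by the shell command python3 -m pendant 'ROWS'. ROWS is JSON, a list of rows, each a list of 3 entries, a list of its own where there are three numbers: the shift along the world's x, y, z as a fraction of full scale, then the turn, a rotation vector about the world's x, y, z as a fraction of full scale, then the opening, from -1 (shut) to 1 (fully open), so that 0 is half open. In form: [[[tx, ty, tz], [rx, ry, rz], claw], ...]. A call has exactly 10 rows; each row shifts and turns the commanded pose from where the row before left it; what a row does not reach is not made up. Full scale, the value 1, is 30 mm for a shift and 0.12 rad for a turn. A row lasts 1/12 s, in which the tool goes at most 41.7 mm and 7.16 degrees, less where a joint would pass 70% of its speed; a pose out of reach is approached as far as the arm can. A call with a number of a shift or a turn outside -1 to 1 is refused whole. A call with a gripper value outside its range is refused whole. The fingers move at their own pace and stop on an object; the grip force is fixed at half the most. Time passes only in rows, so rows that do not move let the fingers close, or fill a call up. It gives the time, the measured TCP pose, the force, the opening and the grip force at its end, in the units of the state.
- bot.get_obs(): the state, without advancing time (a new reading comes with each control period).
- bot.capture(name): name is "scene" or "top"; returns the picture (480x640x3 uint8, blue, green, red); there is no depth.
- bot.camera_params(name): a dict with "fovy" (degrees; the focal length in pixels is half the picture's height over the tangent of half this angle, whatever the lens; pixels are square), "cx", "cy" (the principal point, pixels), "camera_from_world" (4x4, takes a point from world to camera coordinates). Camera axes: x right, y down, z forward; pixel columns grow to the right and rows downward; lengths in mm; the calibration is good to about 2 mm. A picture is of the moment at which its call begins. camera_params takes no time and is no camera call.
- bot.close_job(): hands the job in; it is judged then, once.
The state is a dict: "time": time; "joint_positions": joint angles; "dq": joint speeds; "tau": joint torques, N m; "tool_pos": TCP position; "tcp_rot": TCP orientation; "contact_force": force on the tool from outside, world axes, zero at the start; "moment": the same for the moment, N m; "grip_width": finger opening in mm; "finger_force": force on a finger pad.
Only numpy, scipy, OpenCV 4.12 (cv2) and the standard library are available. Lean on these libraries where they do the work, as an engineer would, in place of code of your own. Each camera call takes 0.05 s, during which the arm holds its last target. There are 200 camera calls.

TASK

Make up two kits on the counter. The schnitzel kit goes on the wooden board: the meat tenderizer lying in the long recess, the orange pinch bowl upright in the large round recess and the pepper mill upright in the small round recess; the biscuit kit goes on the white plate: the round cutter ring set flat in the middle of the plate, with the small steel shaker standing upright on the plate inside the ring. Leave the square cutter, the turner and the canister where they are.

Things in the scene. Friction and masses are not known exactly. Their poses are not given: they have to be found in the camera images.
- tenderizer: Cast aluminium meat mallet lying flat, 180 mm long. Origin: on its underside at mid-length; x runs along the handle to the head. Head: block, x +50 to +90 mm, 50 mm wide (y), 40 mm high. Handle: round, 20 mm thick, axis 20 mm above the underside, x +50 to -63 mm. End knob: round, 40 mm thick, x -63 to -90 mm. 0.25 to 0.5 kg, balanced at about x = +33 mm.
- bowl: Orange silicone pinch bowl (stiff), open upwards, straight-sided, 64 mm outside diameter (58 mm at the foot), 40 mm high, wall 4 mm. Origin: centre of its underside, z up.
- mill: Small dark wooden pepper mill, upright, 85 mm high: straight round body 46 mm in diameter up to 48 mm, then a neck 32 mm thick, a turned head 38 mm thick and a steel button. 0.1 to 0.2 kg. Origin: centre of its underside, z up.
- shaker: Small round steel shaker with a pierced domed aluminium cap, upright, 36 mm in diameter (cap 38 mm, from 50 mm up), 62 mm high. Origin: centre of its underside, z up.
- ring: Round steel biscuit cutter: a plain ring lying flat, open at both ends, 60 mm outside and 54 mm inside diameter, 30 mm high. Origin: centre of its lower edge, z up.
- square_cutter: Square steel biscuit cutter, 56 x 56 mm, 30 mm high, open at both ends; not part of either kit, leave it. Origin: centre of its lower edge.
- board: Fixed wooden board, 225 mm (its x) by 190 mm (y), 16 mm thick; three recesses 10 mm deep, floors 6 mm above the counter. Origin: centre of its underside. Long recess: 200 x 70 mm along x, centred at x = 0, y = -50 mm. Large round recess: 88 mm diameter, centred at x = -55, y = +44.5 mm. Small round recess: 68 mm diameter, centred at x = +60, y = +44.5 mm.
- plate: Fixed white round melamine plate, 210 mm in diameter, rim 18 mm high, flat inside within 70 mm of the centre, where its surface lies 4 mm above the counter. Origin: centre of its underside, z up.
- canister: Closed stainless steel canister with a spring latch, 108 mm in diameter, about 132 mm high, standing at the far edge of the work area; leave it. Origin: centre of its underside.
- turner: Black plastic turner (spatula) lying flat, about 300 mm long along its x axis, beyond the stock; leave it. Origin: on its underside, near mid-length.
There are look-alikes about, which are no part of the job. What is meant by the tenderizer is not turquoise, and is the larger of those in its own colour. There is more than one size of the bowl; the one meant has the size given above.

How it is judged:
By the outcome, as a careful person would: the job done as asked, in the order asked, and still so for the second after the job is handed in, with the robot touching nothing.
It also fails if it takes over 144 s, if anything falls off the work surface, if the arm or the gripper's body presses on something with over 40 N, if the wrist force passes 120 N, or if a joint passes its speed limit or range.

## Working session

There is one attempt and no reset: what is moved stays moved. The work goes in short steps, Python scripts to look and compute and a shell command to move; the robot and the scene stay as the last step left them, time stands still between calls to the robot, and variables do not carry over. Pictures are saved under pics/ and viewed, at most 14 in all, crops included, and the job is handed in when it is done.

```bash
mkdir -p pics; python3 - <<'E'
from plant import bot
import cv2
for n in("scene","top"):
    im=bot.capture(n); cv2.imwrite(f"pics/{n}0.png",im); p=bot.camera_params(n); print(n,p)
print(bot.get_obs())
E
```

```text
scene {'fovy': 42.67488774981, 'cx': 316.44949866141314, 'cy': 245.40719598220048, 'camera_from_world': array([[ 6.14117693e-01,  7.89107933e-01, -1.29664627e-02,
        -3.75474502e+02],
       [ 6.39763891e-01, -5.07377746e-01, -5.77295407e-01,
        -2.87549279e+02],
       [-4.62127280e-01,  3.46231849e-01, -8.16432413e-01,
         1.53584258e+03],
       [ 0.00000000e+00,  0.00000000e+00,  0.00000000e+00,
         1.00000000e+00]])}
top {'fovy': 57.83307726590658, 'cx': 315.76553585279595, 'cy': 243.85531660057086, 'camera_from_world': array([[ 1.61838878e-03, -9.99985887e-01,  5.06039312e-03,
         3.66550061e+01],
       [-9.89822826e-01, -2.32197539e-03, -1.42286269e-01,
         5.39191336e+02],
       [ 1.42296011e-01, -4.77861812e-03, -9.89812614e-01,
         9.65762133e+02],
       [ 0.00000000e+00,  0.00000000e+00,  0.00000000e+00,
         1.00000000e+00]])}
{'time': 0.1, 'joint_positions': array([-1.40398451e+00,  3.42647624e-01,  1.52488586e+00, -1.56351315e-05,
        1.27540398e+00, -1.45981002e-01]), 'dq': array([-0.00107959, -0.00076341, -0.0021513 , -0.00130332,  0.00067015,
       -0.00067469]), 'tau': array([ 9.94116308e-04, -4.32005918e+01, -2.44696087e+01,  7.18706776e-02,
        5.25936135e-02, -3.98784800e-05]), 'tool_pos': array([ 161.52311402, -499.19237204,  243.12969636]), 'tcp_rot': array([-3.14025997e+00, -1.80828174e-04,  3.12797262e-01]), 'contact_force': array([-0.73962969,  0.21922697, -0.64658603]), 'moment': array([ 0.01684234, -0.02816309, -0.04473706]), 'finger_force': 0.0, 'grip_width': 91.80232575494456}
```

View pics/top0.png

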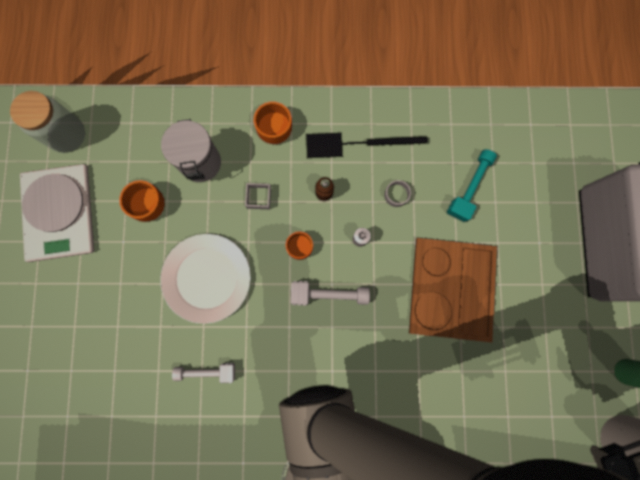

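View pics/scene0.png

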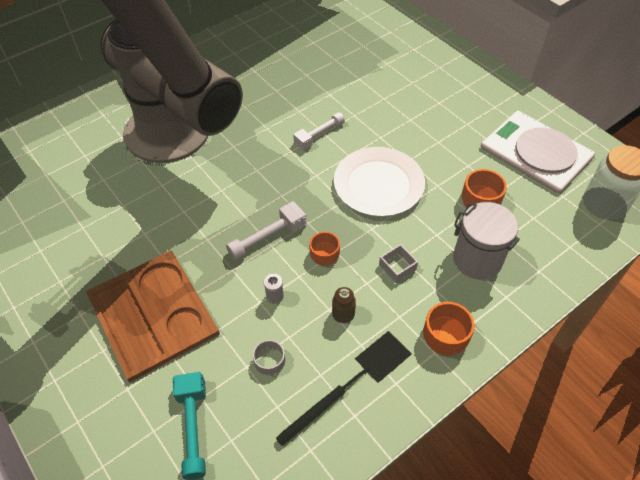

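```bash
cat > h.py <<'E'
import numpy as np, cv2
from plant import bot
def cam(n):
    p=bot.camera_params(n); return 240/np.tan(np.radians(p["fovy"]/2)),p["cx"],p["cy"],np.array(p["camera_from_world"])
def pt(n,u,v,z):
    f,cx,cy,T=cam(n); R=T[:3,:3]; c=-R.T@T[:3,3]; d=R.T@np.array([(u-cx)/f,(v-cy)/f,1])
    return (c+d*(z-c[2])/d[2]).round(1)
def px(n,p):
    f,cx,cy,T=cam(n); q=T[:3,:3]@np.array(p,float)+T[:3,3]; return np.round([f*q[0]/q[2]+cx,f*q[1]/q[2]+cy],1)
def crop(im,x0,y0,x1,y1,s,name):
    c=cv2.resize(im[y0:y1,x0:x1],None,fx=s,fy=s,interpolation=cv2.INTER_CUBIC); cv2.imwrite("pics/"+name,c)
E
python3 - <<'E'
from h import *
t=cv2.imread("pics/top0.png"); s=cv2.imread("pics/scene0.png")
crop(t,240,170,510,370,2.9,"topc.png"); 
for n,im in(("top",t),("scene",s)):
    h=cv2.cvtColor(im,cv2.COLOR_BGR2HSV)
    m=((h[...,0]<14)&(h[...,1]>190)&(h[...,2]>90)).astype(np.uint8)
    for c in cv2.findContours(m,0,2)[0]:
        if 150<cv2.contourArea(c)<5000: print(n,"orange",cv2.boundingRect(c),cv2.contourArea(c))
# distortion / consistency check: same thing in both views on the table or known height
print("bowl",pt("top",299.5,242,40),pt("scene",325,239,40))
print("big head far",pt("top",300,293,40))
print("plate",pt("top",208,279,10),pt("scene",379,180,10))
for a in((417,238),(497,243),(491,341),(410,333)):print("board top",pt("top",*a,16))
for a in((172,254),(217,325),(133,376),(89,294)):print("board scene",pt("scene",*a,16))
E
```

```text
top orange (287, 233, 25, 26) 489.0
top orange (121, 181, 39, 40) 1082.0
top orange (255, 103, 36, 40) 1050.0
scene orange (426, 303, 48, 43) 675.5
bowl [543.1  75.3  40. ] [532.1  85.1  40. ]
big head far [426.1  73.3  40. ]
plate [459.3 290.4  10. ] [460.7 300.5  10. ]
board top [ 556.9 -202.4   16. ]
board top [ 545.4 -391.8   16. ]
board top [ 318.1 -364.9   16. ]
board top [ 335.9 -179.3   16. ]
board scene [ 348.1 -181.8   16. ]
board scene [ 549.9 -198.    16. ]
board scene [ 543.  -378.2   16. ]
board scene [ 329.1 -364.    16. ]
```

View pics/topc.png

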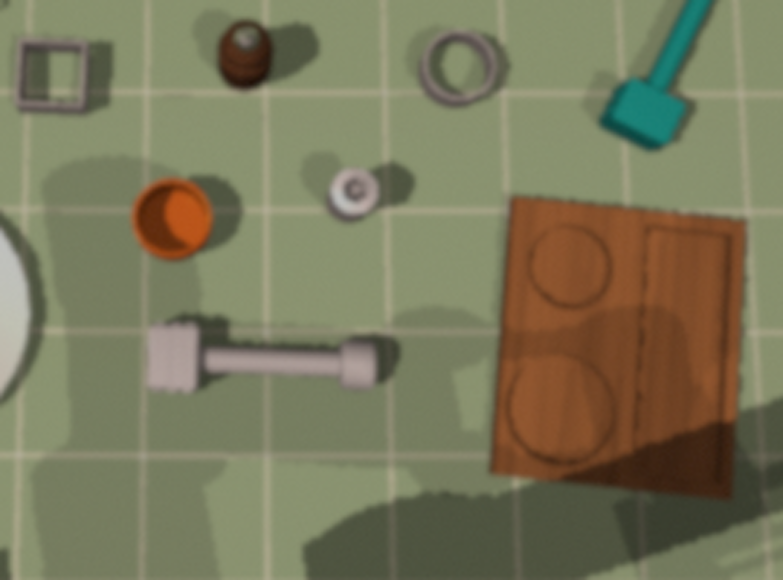

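```bash
cat > cal.py <<'E'
from h import *
from scipy.optimize import least_squares
def run(n):
    im=cv2.imread(f"pics/{n}0.png"); h=cv2.cvtColor(im,cv2.COLOR_BGR2HSV); g=im[...,2]
    gm=cv2.erode(cv2.morphologyEx(((h[...,0]>25)&(h[...,0]<60)&(h[...,1]>20)).astype(np.uint8),cv2.MORPH_CLOSE,np.ones((3,3))),np.ones((11,11)))
    th=cv2.morphologyEx(g,cv2.MORPH_TOPHAT,np.ones((9,9)))
    v,u=np.nonzero((th>22)&(gm>0)); P=np.stack([u,v],1).astype(float)
    f,cx,cy,T=cam(n); R=T[:3,:3]; c=-R.T@T[:3,3]; K=np.array([[f,0,cx],[0,f,cy],[0,0,1]])
    def world(k):
        q=cv2.undistortPoints(P[:,None],K,np.array([k[0],k[1],0,0.]))[:,0]
        d=np.c_[q,np.ones(len(q))]@R; return c[:2]+d[:,:2]*(-c[2]/d[:,2:])
    def res(x):
        w=world(x[:2]); a=x[5]; w=w@np.array([[np.cos(a),-np.sin(a)],[np.sin(a),np.cos(a)]])
        e=(w-x[3:5])/x[2]; e=(e-np.round(e))*x[2]; return np.abs(e).min(1)
    best=None
    for p in(90,95,100,105,110):
      for ox in(0,33,66):
       for oy in(0,33,66):
        for k in(0,-.15,-.3):
          r=least_squares(res,[k,0,p,ox,oy,0],loss="soft_l1",f_scale=2,x_scale=[.1,.1,2,10,10,.02],max_nfev=40)
          if best is None or r.cost<best.cost:best=r
    print(n,len(P),best.x.round(4),best.cost,np.median(res(best.x)))
for n in("top","scene"):run(n)
E
time timeout 550 python3 cal.py
```

```text
top 3415 [-3.000000e-04  2.000000e-03  9.996070e+01  1.495146e+02  4.194000e-01
 -2.000000e-04] 1708.861053824608 0.5143882141248702
scene 12458 [ 9.39000e-02 -3.61900e-01  9.94435e+01  5.38520e+01  8.91300e-01
 -9.00000e-04] 50006.694730003204 1.2159447064747648
real	1m46.624s
user	6m25.050s
sys	0m1.160s
```

```bash
python3 - <<'E'
from h import *
f,cx,cy,T=cam("top");print("cam",(-T[:3,:3].T@T[:3,3]).round())
C=lambda x,y,z:pt("top",240+x/2.9-.33,170+y/2.9-.33,z)
print("bowl rim",C(173,219,40),"ring",C(459,67,30),"shaker",C(355,189,62),"mill",C(247,38,85))
b=np.array([C(*a,16) for a in((512,197),(747,219),(731,499),(491,473))]);print(b)
c=b.mean(0)
ang=lambda d:np.degrees(np.arctan2(d[1],d[0])).round(2)
print("board",c,"long edges",ang(b[0]-b[3]),ang(b[1]-b[2]),"short",ang(b[0]-b[1]),ang(b[3]-b[2]))
print("rounds",C(570,267,16),C(561,408,16))
t=cv2.imread("pics/top0.png");h=cv2.cvtColor(t,cv2.COLOR_BGR2HSV)
m=((h[...,1]<60)&(h[...,2]>110)).astype(np.uint8); m=cv2.morphologyEx(m,cv2.MORPH_OPEN,np.ones((2,2)))
for c in cv2.findContours(m,0,2)[0]:
    if cv2.contourArea(c)>80:
        r=cv2.minAreaRect(c); x,y,w,hh=cv2.boundingRect(c); print((x,y,w,hh),r,pt("top",*r[0],30))
# plate ellipse
for z in(18,):
    for c in cv2.findContours(cv2.morphologyEx(((h[...,1]<70)&(h[...,2]>90)).astype(np.uint8),cv2.MORPH_OPEN,np.ones((5,5))),0,2)[0]:
        if cv2.contourArea(c)>4000: e=cv2.fitEllipse(cv2.convexHull(c)); print("plate?",e,pt("top",*e[0],18))
E
```

```text
cam [ 396.   43. 1032.]
bowl rim [535.7  75.6  40. ] ring [ 663.3 -157.2   30. ] shaker [556.6 -67.   62. ] mill [671.3  17.8  85. ]
[[ 557.9 -200.6   16. ]
 [ 540.2 -392.1   16. ]
 [ 316.4 -366.5   16. ]
 [ 336.4 -177.    16. ]]
board [ 437.725 -284.05    16.   ] long edges -6.08 -6.53 short 84.72 83.98
rounds [ 500.5 -245.9   16. ] [ 387.4 -234.4   16. ]
(292, 408, 34, 59) ((307.6600036621094, 437.3800048828125), (59.479408264160156, 24.954519271850586), 79.69515228271484) [112.   54.7  30. ]
(418, 334, 195, 132) ((514.44775390625, 409.544921875), (122.50653839111328, 180.40586853027344), 71.10175323486328) [ 170.6 -403.    30. ]
(618, 302, 16, 28) ((628.9314575195312, 317.34930419921875), (13.693815231323242, 28.792125701904297), 20.556045532226562) [ 372.4 -677.9   30. ]
(449, 216, 11, 26) ((455.88238525390625, 228.02943420410156), (26.678918838500977, 8.00367546081543), 75.96376037597656) [ 578.6 -291.2   30. ]
(385, 180, 27, 26) ((398.0, 192.5), (25.0, 26.0), 90.0) [ 663.9 -157.3   30. ]
(629, 168, 11, 109) ((634.0, 222.0), (108.0, 10.0), 90.0) [ 594.1 -712.3   30. ]
(0, 86, 640, 394) ((319.5, 282.5), (393.0, 639.0), 90.0) [450.5  28.9  30. ]
plate? ((527.352783203125, 398.06488037109375), (143.1508331298828, 225.32167053222656), 92.23410034179688) [ 192.7 -439.    18. ]
plate? ((214.87510681152344, 268.5146789550781), (424.229736328125, 988.3602294921875), 81.0755844116211) [483.3 273.3  18. ]
```

Candidates for the tenderizer are (330,293), (203,373) and turquoise (473,185). It's the grey one at (330,293), because it is larger than the other grey one. The crop confirms this: about 180 mm long with a 41 × 55 mm head.

Candidates for the bowl are (300,245), (142,201) and (273,122). The one at (300,245) is about 62 mm across; the other two are about 90 mm.

The crop also shows the shaker at (362,235), ring (398,193), mill (325,183) and board corners. The top camera fits the 100 mm tiles without distortion. I'll move to the tenderizer first.

```bash
python3 -m pendant '[[[0.88,0.8,0],[0,0,0.6],1],[[0.88,0.8,0],[0,0,0.6],1],[[0.88,0.8,0],[0,0,0.6],1],[[0.88,0.8,0],[0,0,0.6],1],[[0.88,0.8,0],[0,0,0.6],1],[[0.88,0.8,0],[0,0,0.6],1],[[0.88,0.8,0],[0,0,0.6],1],[[0.88,0.8,0],[0,0,0.6],1],[[0.88,0.8,0],[0,0,0.6],1],[[0.88,0.8,0],[0,0,0.6],1]]'
python3 -m pendant '[[[0,0.95,-0.3],[0,0,0.42],1],[[0,0.95,-0.3],[0,0,0.42],1],[[0,0.95,-0.3],[0,0,0.42],1],[[0,0.95,-0.3],[0,0,0.42],1],[[0,0.95,-0.3],[0,0,0.42],1],[[0,0.95,-0.3],[0,0,0.42],1],[[0,0.95,-0.3],[0,0,0.42],1],[[0,0.95,-0.3],[0,0,0.42],1],[[0,0.95,-0.3],[0,0,0.42],1],[[0,0.5,-0.3],[0,0,0.42],1]]'
```

```text
time: 0.93
tool_pos: [426.5, -258.0, 243.5]
tcp_rot: [-3.141, -0.0, 1.036]
contact_force: [-0.5, -0.2, 0.1]
grip_width: 91.9
finger_force: 0.0
time: 1.77
tool_pos: [424.9, 14.4, 153.2]
tcp_rot: [-3.141, -0.001, 1.541]
contact_force: [0.5, -0.8, 0.2]
grip_width: 91.8
finger_force: 0.0
```

```bash
python3 -m pendant '[[[0,0.35,-0.3],[0,0,0],1],[[0,0.35,-0.7],[0,0,0],1],[[0,0,-0.8],[0,0,0],1],[[0,0,-0.8],[0,0,0],1],[[0,0,-0.7],[0,0,0],1],[[0,0,-0.5],[0,0,0],1],[[0,0,-0.3],[0,0,0],1],[[0,0,-0.15],[0,0,0],1],[[0,0,0],[0,0,0],1],[[0,0,0],[0,0,0],1]]'
python3 -m pendant '[[[0,0,0],[0,0,0],-1],[[0,0,0],[0,0,0],-1],[[0,0,0],[0,0,0],-1],[[0,0,0],[0,0,0],-1],[[0,0,0],[0,0,0],-1],[[0,0,0],[0,0,0],-1],[[0,0,0],[0,0,0],-1],[[0,0,0],[0,0,0],-1],[[0,0,0],[0,0,0],-1],[[0,0,0],[0,0,0],-1]]'
python3 - <<'E'
from h import *
im=bot.capture("scene"); crop(im,190,150,390,300,3.5,"g1.png")
E
```

```text
time: 2.6
tool_pos: [425.9, 32.9, 26.6]
tcp_rot: [3.141, 0.0, 1.537]
contact_force: [0.2, -0.6, 0.1]
grip_width: 91.7
finger_force: 0.0
time: 3.43
tool_pos: [425.6, 33.0, 26.2]
tcp_rot: [3.142, -0.0, 1.537]
contact_force: [1.0, 0.1, 0.5]
grip_width: 29.4
finger_force: 0.0
```

View pics/g1.png

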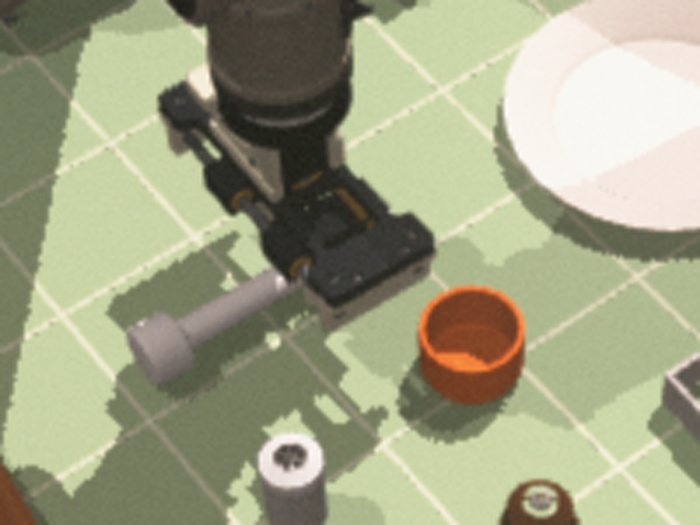

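The jaws straddle the handle just behind the head (crop (330,250)) and are still closing, so I'll finish the grip and lift.

```bash
python3 -m pendant '[[[0,0,0],[0,0,0],-1],[[0,0,0],[0,0,0],-1],[[0,0,0],[0,0,0],-1],[[0,0,0],[0,0,0],-1],[[0,0,0],[0,0,0],-1],[[0,0,0.3],[0,0,0],-1],[[0,0,0.6],[0,0,0],-1],[[0,0,0.8],[0,0,0],-1],[[0,0,0.8],[0,0,0],-1],[[0,0,0.5],[0,0,0],-1]]'
```

```text
time: 4.32
tool_pos: [425.6, 33.0, 118.4]
tcp_rot: [3.141, 0.0, 1.537]
contact_force: [1.2, -0.2, -3.6]
grip_width: 19.0
finger_force: 30.0
```

```bash
python3 -m pendant '[[[0.06,-0.4,0],[0,0,-0.5],-1],[[0.06,-0.6,0],[0,0,-0.7],-1],[[0.06,-0.65,0],[0,0,-0.7],-1],[[0.06,-0.65,0],[0,0,-0.7],-1],[[0.06,-0.65,0],[0,0,-0.7],-1],[[0.06,-0.65,0],[0,0,-0.7],-1],[[0.06,-0.65,0],[0,0,-0.7],-1],[[0.06,-0.65,0],[0,0,-0.7],-1],[[0.06,-0.65,0],[0,0,-0.7],-1],[[0.06,-0.65,0],[0,0,-0.7],-1]]'
python3 -m pendant '[[[0.06,-0.65,0],[0,0,-0.7],-1],[[0.06,-0.65,0],[0,0,-0.7],-1],[[0.06,-0.65,0],[0,0,-0.7],-1],[[0.06,-0.65,0],[0,0,-0.7],-1],[[0.06,-0.65,0],[0,0,-0.7],-1],[[0.06,-0.65,0],[0,0,-0.7],-1],[[0.06,-0.65,0],[0,0,-0.7],-1],[[0.06,-0.65,0],[0,0,-0.7],-1],[[0.06,-0.65,0],[0,0,-0.7],-1],[[0.06,-0.3,0],[0,0,-0.6],-1]]'
python3 - <<'E'
from h import *
im=bot.capture("top"); crop(im,380,210,540,370,3.5,"b1.png"); print(bot.get_obs()["tool_pos"],bot.get_obs()["tcp_rot"])
E
```

```text
time: 5.15
tool_pos: [442.9, -153.7, 116.4]
tcp_rot: [-3.14, 0.001, 0.717]
contact_force: [0.1, 0.7, -3.7]
grip_width: 19.0
finger_force: 30.0
time: 5.98
tool_pos: [461.0, -339.4, 116.2]
tcp_rot: [3.141, 0.001, -0.113]
contact_force: [-1.0, 0.0, -3.3]
grip_width: 19.8
finger_force: 30.0
[ 461.36769277 -340.30225048  116.26090123] [ 3.14054944e+00 -9.19287133e-05 -1.16940615e-01]
```

View pics/b1.png

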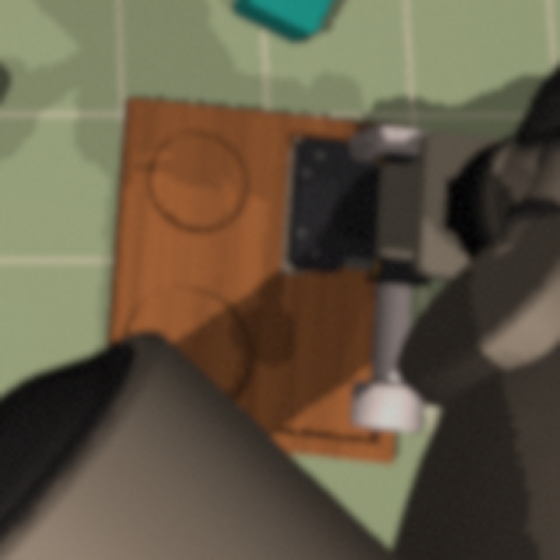

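The head points away from the robot, the handle runs along the board and the knob is at crop (388,408), so the alignment is good. I'll correct +3 mm in y and lower it.

```bash
python3 -m pendant '[[[0,0.11,-0.3],[0,0,0.09],-1],[[0,0,-0.6],[0,0,0],-1],[[0,0,-0.6],[0,0,0],-1],[[0,0,-0.5],[0,0,0],-1],[[0,0,-0.3],[0,0,0],-1],[[0,0,-0.2],[0,0,0],-1],[[0,0,-0.15],[0,0,0],-1],[[0,0,-0.1],[0,0,0],-1],[[0,0,-0.03],[0,0,0],-1],[[0,0,0],[0,0,0],-1]]'
```

```text
time: 6.87
tool_pos: [461.7, -334.3, 33.1]
tcp_rot: [3.141, -0.0, -0.096]
contact_force: [-0.4, -0.3, -5.0]
grip_width: 18.9
finger_force: 30.0
```

```bash
python3 -m pendant '[[[0,0,-0.03],[0,0,0],-1],[[0,0,0],[0,0,0],-1],[[0,0,0],[0,0,0],-0.2],[[0,0,0],[0,0,0],-0.2],[[0,0,0],[0,0,0],-0.2],[[0,0,0],[0,0,0],-0.2],[[0,0,0],[0,0,0],-0.2],[[0,0,0.5],[0,0,0],-0.2],[[0,0,0.8],[0,0,0],-0.2],[[0,0,0.8],[0,0,0],-0.2]]'
```

```text
time: 7.7
tool_pos: [461.1, -333.9, 95.1]
tcp_rot: [-3.14, 0.002, -0.096]
contact_force: [1.1, 0.2, -0.1]
grip_width: 36.6
finger_force: 0.0
```

```bash
python3 -m pendant '[[[0.12,0.5,0.4],[0,0,0.5],1],[[0.12,0.7,0.4],[0,0,0.66],1],[[0.12,0.7,0],[0,0,0.66],1],[[0.12,0.7,0],[0,0,0.66],1],[[0.12,0.7,0],[0,0,0.66],1],[[0.12,0.7,0],[0,0,0.66],1],[[0.12,0.7,0],[0,0,0.66],1],[[0.12,0.7,0],[0,0,0.66],1],[[0.12,0.7,0],[0,0,0.66],1],[[0.12,0.7,0],[0,0,0.66],1]]'
python3 -m pendant '[[[0.12,0.7,0],[0,0,0.66],1],[[0.12,0.7,0],[0,0,0.66],1],[[0.12,0.7,0],[0,0,0.66],1],[[0.12,0.7,0],[0,0,0.66],1],[[0.12,0.7,0],[0,0,0.66],1],[[0.12,0.7,0],[0,0,0.66],1],[[0.12,0.7,0],[0,0,0.66],1],[[0.12,0.7,0],[0,0,0.66],1],[[0.12,0.7,0],[0,0,0.66],1],[[0.12,0.4,0],[0,0,0.6],1]]'
python3 -c "
from h import *
im=bot.capture('top'); crop(im,240,170,510,370,2.9,'t2.png'); print(bot.get_obs()['tool_pos'])"
```

```text
time: 8.53
tool_pos: [497.7, -129.2, 119.2]
tcp_rot: [3.141, -0.0, 0.68]
contact_force: [1.0, 1.2, 0.7]
grip_width: 91.3
finger_force: 0.0
time: 9.37
tool_pos: [533.6, 72.8, 119.1]
tcp_rot: [3.141, -0.0, 1.466]
contact_force: [0.6, -0.1, 0.2]
grip_width: 91.6
finger_force: 0.0
[534.18273998  73.97428216 119.17915478]
```

View pics/t2.png

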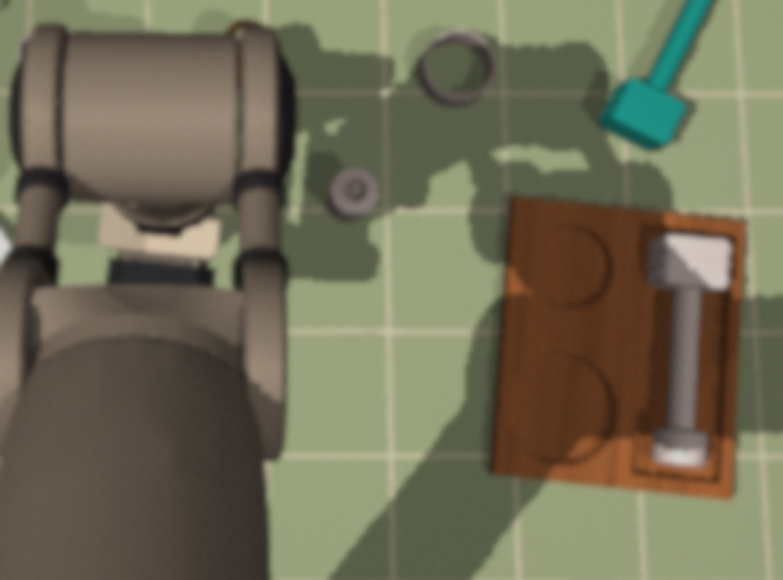

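The tenderizer lies in the long recess (head at crop (690,262), knob (680,446)). I'll grasp the bowl next.

```bash
python3 -m pendant '[[[0.05,0.05,-0.4],[0,0,0],1],[[0,0,-0.7],[0,0,0],1],[[0,0,-0.7],[0,0,0],1],[[0,0,-0.6],[0,0,0],1],[[0,0,-0.35],[0,0,0],1],[[0,0,-0.15],[0,0,0],1],[[0,0,0],[0,0,0],-1],[[0,0,0],[0,0,0],-1],[[0,0,0],[0,0,0],-1],[[0,0,0],[0,0,0],-1]]'
python3 -m pendant '[[[0,0,0],[0,0,0],-1],[[0,0,0],[0,0,0],-1],[[0,0,0],[0,0,0],-1],[[0,0,0],[0,0,0],-1],[[0,0,0],[0,0,0],-1],[[0,0,0.3],[0,0,0],-1],[[0,0,0.6],[0,0,0],-1],[[0,0,0.8],[0,0,0],-1],[[0,0,0.7],[0,0,0],-1],[[0,0,0.2],[0,0,0],-1]]'
```

```text
time: 10.25
tool_pos: [535.8, 72.2, 33.0]
tcp_rot: [3.14, -0.0, 1.461]
contact_force: [0.8, 0.2, -0.3]
grip_width: 70.0
finger_force: 0.0
time: 11.08
tool_pos: [536.5, 72.4, 113.3]
tcp_rot: [3.137, -0.001, 1.461]
contact_force: [0.0, -0.3, -0.1]
grip_width: 62.9
finger_force: 29.7
```

```bash
python3 -m pendant '[[[-0.2,-0.4,0],[0,0,0],-1],[[-0.26,-0.55,0],[0,0,0],-1],[[-0.26,-0.55,0],[0,0,0],-1],[[-0.26,-0.55,0],[0,0,0],-1],[[-0.26,-0.55,0],[0,0,0],-1],[[-0.26,-0.55,0],[0,0,0],-1],[[-0.26,-0.55,0],[0,0,0],-1],[[-0.26,-0.55,0],[0,0,0],-1],[[-0.26,-0.55,0],[0,0,0],-1],[[-0.26,-0.55,0],[0,0,0],-1]]'
python3 -m pendant '[[[-0.26,-0.55,0],[0,0,0],-1],[[-0.26,-0.55,0],[0,0,0],-1],[[-0.26,-0.55,0],[0,0,0],-1],[[-0.26,-0.55,0],[0,0,0],-1],[[-0.26,-0.55,0],[0,0,0],-1],[[-0.26,-0.55,0],[0,0,0],-1],[[-0.26,-0.55,0],[0,0,0],-1],[[-0.26,-0.5,0],[0,0,0],-1],[[-0.22,-0.1,0],[0,0,0],-1],[[0,0,0],[0,0,0],-1]]'
```

```text
time: 11.92
tool_pos: [457.0, -89.1, 108.7]
tcp_rot: [-3.139, -0.0, 1.461]
contact_force: [-0.4, -0.4, 0.1]
grip_width: 62.9
finger_force: 29.7
time: 12.75
tool_pos: [387.8, -221.8, 109.0]
tcp_rot: [-3.139, -0.001, 1.459]
contact_force: [0.5, 1.0, 0.6]
grip_width: 62.9
finger_force: 29.7
```

```bash
python3 -m pendant '[[[0,-0.25,-0.1],[0,0,0],-1],[[0,-0.24,-0.3],[0,0,0],-1],[[0,0,-0.5],[0,0,0],-1],[[0,0,-0.5],[0,0,0],-1],[[0,0,-0.4],[0,0,0],-1],[[0,0,-0.25],[0,0,0],-1],[[0,0,-0.15],[0,0,0],-1],[[0,0,-0.1],[0,0,0],-1],[[0,0,0],[0,0,0],-1],[[0,0,0],[0,0,0],-1]]'
```

```text
time: 13.58
tool_pos: [390.1, -236.5, 41.1]
tcp_rot: [3.141, 0.0, 1.461]
contact_force: [-0.2, -1.1, -0.9]
grip_width: 62.4
finger_force: 29.7
```

```bash
python3 -m pendant '[[[-0.08,0,-0.05],[0,0,0],-1],[[0,0,0],[0,0,0],-1],[[0,0,0],[0,0,0],0.8],[[0,0,0],[0,0,0],0.8],[[0,0,0],[0,0,0],0.8],[[0,0,0],[0,0,0],0.8],[[0,0,0.5],[0,0,0],0.8],[[0,0,0.8],[0,0,0],1],[[0,0,0.9],[0,0,0],1],[[0,0,0.9],[0,0,0],1]]'
```

```text
time: 14.42
tool_pos: [387.1, -236.1, 133.3]
tcp_rot: [-3.141, -0.001, 1.461]
contact_force: [0.3, -0.1, -0.5]
grip_width: 91.4
finger_force: 0.0
```

```bash
python3 -m pendant '[[[0.4,0.35,0.3],[0,0,0],1],[[0.6,0.54,0],[0,0,0],1],[[0.6,0.54,0],[0,0,0],1],[[0.6,0.54,0],[0,0,0],1],[[0.6,0.54,0],[0,0,0],1],[[0.6,0.54,0],[0,0,0],1],[[0.6,0.54,0],[0,0,0],1],[[0.6,0.54,0],[0,0,0],1],[[0.6,0.54,0],[0,0,0],1],[[0.6,0.54,0],[0,0,0],1]]'
python3 -c "
from h import *
im=bot.capture('top'); crop(im,380,210,540,370,3.5,'b2.png')"
python3 -m pendant '[[[0.6,0.54,0],[0,0,0],1],[[0.6,0.54,0],[0,0,0],1],[[0.6,0.54,0],[0,0,0],1],[[0.6,0.54,0],[0,0,0],1],[[0.6,0.54,0],[0,0,0],1],[[0.4,0.5,0],[0,0,0],1],[[0.2,0.2,0],[0,0,0],1],[[0,0,0],[0,0,0],1],[[0,0,0],[0,0,0],1],[[0,0,0],[0,0,0],1]]'
```

```text
time: 15.25
tool_pos: [562.2, -79.1, 141.4]
tcp_rot: [-3.142, 0.0, 1.461]
contact_force: [0.2, -0.8, -0.2]
grip_width: 91.7
finger_force: 0.0
time: 16.13
tool_pos: [668.7, 20.9, 141.3]
tcp_rot: [-3.141, 0.0, 1.461]
contact_force: [-0.1, -0.5, -0.2]
grip_width: 91.4
finger_force: 0.0
```

View pics/b2.png

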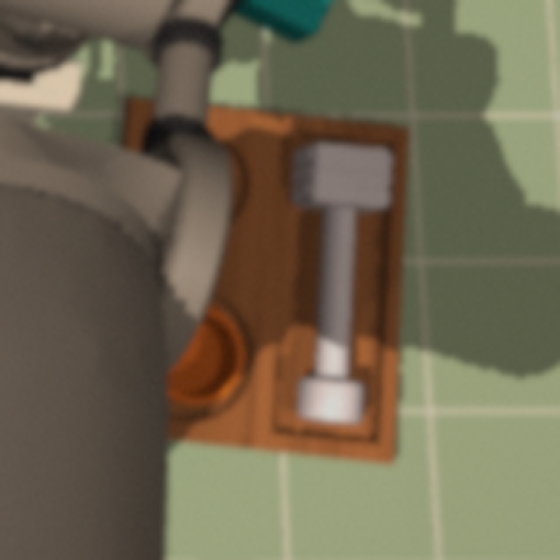

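The bowl stands in its recess (crop (205,355), partly hidden by the arm) and the tenderizer lies in place. I'll pick up the mill next.

```bash
python3 -m pendant '[[[0.09,-0.1,-0.3],[0,0,0],1],[[0,0,-0.6],[0,0,0],1],[[0,0,-0.7],[0,0,0],1],[[0,0,-0.7],[0,0,0],1],[[0,0,-0.6],[0,0,0],1],[[0,0,-0.35],[0,0,0],1],[[0,0,-0.12],[0,0,0],1],[[0,0,0],[0,0,0],-1],[[0,0,0],[0,0,0],-1],[[0,0,0],[0,0,0],-1]]'
python3 -m pendant '[[[0,0,0],[0,0,0],-1],[[0,0,0],[0,0,0],-1],[[0,0,0],[0,0,0],-1],[[0,0,0],[0,0,0],-1],[[0,0,0],[0,0,0],-1],[[0,0,0],[0,0,0],-1],[[0,0,0],[0,0,0],-1],[[0,0,0.3],[0,0,0],-1],[[0,0,0.6],[0,0,0],-1],[[0,0,0.7],[0,0,0],-1]]'
```

```text
time: 16.97
tool_pos: [673.0, 18.6, 41.7]
tcp_rot: [3.139, -0.0, 1.461]
contact_force: [-0.0, -0.2, -0.3]
grip_width: 76.7
finger_force: 0.0
time: 17.8
tool_pos: [670.8, 19.0, 87.4]
tcp_rot: [-3.137, 0.0, 1.461]
contact_force: [-0.2, -0.6, -1.9]
grip_width: 45.3
finger_force: 30.0
```

```bash
python3 -m pendant '[[[-0.2,-0.3,0.6],[0,0,0],-1],[[-0.35,-0.55,0.5],[0,0,0],-1],[[-0.35,-0.55,0],[0,0,0],-1],[[-0.35,-0.55,0],[0,0,0],-1],[[-0.35,-0.55,0],[0,0,0],-1],[[-0.35,-0.55,0],[0,0,0],-1],[[-0.35,-0.55,0],[0,0,0],-1],[[-0.35,-0.55,0],[0,0,0],-1],[[-0.35,-0.55,0],[0,0,0],-1],[[-0.35,-0.55,0],[0,0,0],-1]]'
python3 -m pendant '[[[-0.35,-0.55,0],[0,0,0],-1],[[-0.35,-0.55,0],[0,0,0],-1],[[-0.35,-0.55,0],[0,0,0],-1],[[-0.35,-0.55,0],[0,0,0],-1],[[-0.35,-0.55,0],[0,0,0],-1],[[-0.35,-0.5,0],[0,0,0],-1],[[-0.18,-0.3,0],[0,0,0],-1],[[0,0,0],[0,0,0],-1],[[0,0,0],[0,0,0],-1],[[0,0,0],[0,0,0],-1]]'
```

```text
time: 18.63
tool_pos: [570.8, -139.3, 121.6]
tcp_rot: [-3.141, -0.0, 1.461]
contact_force: [-0.8, 0.3, -1.4]
grip_width: 45.3
finger_force: 30.0
time: 19.47
tool_pos: [503.7, -244.4, 121.4]
tcp_rot: [3.141, -0.0, 1.462]
contact_force: [-0.1, 0.3, -1.3]
grip_width: 45.4
finger_force: 30.0
```

```bash
python3 -m pendant '[[[-0.05,-0.02,-0.3],[0,0,0],-1],[[0,0,-0.5],[0,0,0],-1],[[0,0,-0.55],[0,0,0],-1],[[0,0,-0.45],[0,0,0],-1],[[0,0,-0.3],[0,0,0],-1],[[0,0,-0.2],[0,0,0],-1],[[0,0,-0.1],[0,0,0],-1],[[0,0,-0.06],[0,0,0],-1],[[0,0,0],[0,0,0],-1],[[0,0,0],[0,0,0],-1]]'
```

```text
time: 20.3
tool_pos: [502.1, -245.9, 48.1]
tcp_rot: [3.141, 0.0, 1.461]
contact_force: [0.4, 0.0, -1.8]
grip_width: 45.1
finger_force: 30.0
```

```bash
python3 -m pendant '[[[0,0,-0.04],[0,0,0],-1],[[0,0,0],[0,0,0],-1],[[0,0,0],[0,0,0],0.4],[[0,0,0],[0,0,0],0.4],[[0,0,0],[0,0,0],0.4],[[0,0,0],[0,0,0],0.4],[[0,0,0],[0,0,0],0.4],[[0,0,0.3],[0,0,0],0.4],[[0,0,0.6],[0,0,0],0.4],[[0,0,0.8],[0,0,0],0.4]]'
```

```text
time: 21.13
tool_pos: [500.9, -245.2, 97.0]
tcp_rot: [-3.139, -0.002, 1.461]
contact_force: [-0.3, -0.2, -0.1]
grip_width: 64.7
finger_force: 0.0
```

```bash
python3 -m pendant '[[[0,0,0.7],[0,0,0],1],[[0,0,0.7],[0,0,0],1],[[0.4,0.2,0.1],[0,0,0],1],[[0.7,0.4,0],[0,0,0],1],[[0.8,0.4,0],[0,0,0],1],[[0.8,0.4,0],[0,0,0],1],[[0.8,0.4,0],[0,0,0],1],[[0.8,0.4,0],[0,0,0],1],[[0.7,0.4,0],[0,0,0],1],[[0.42,0.33,0],[0,0,0],1]]'
python3 -m pendant '[[[0,0,0],[0,0,0],1],[[0,0,0],[0,0,0],1],[[0,0,-0.5],[0,0,0],1],[[0,0,-0.7],[0,0,0],1],[[0,0,-0.7],[0,0,0],1],[[0,0,-0.7],[0,0,0],1],[[0,0,-0.3],[0,0,0],1],[[0,0,0],[0,0,0],1],[[0,0,0],[0,0,0],1],[[0,0,0],[0,0,0],1]]'
```

```text
time: 21.97
tool_pos: [666.2, -156.6, 142.9]
tcp_rot: [3.14, -0.0, 1.462]
contact_force: [-1.5, -0.6, 0.9]
grip_width: 91.9
finger_force: 0.0
time: 22.8
tool_pos: [665.0, -158.5, 57.1]
tcp_rot: [3.139, 0.001, 1.461]
contact_force: [0.1, 0.7, 0.3]
grip_width: 91.4
finger_force: 0.0
```

```bash
python3 - <<'E'
from h import *
im=bot.capture("scene"); cv2.imwrite("pics/s3.png",im); crop(im,80,200,340,400,2.9,"s3c.png")
t=bot.capture("top"); cv2.imwrite("pics/t3.png",t)
E
```

```text
(no output)
```

View pics/s3c.png

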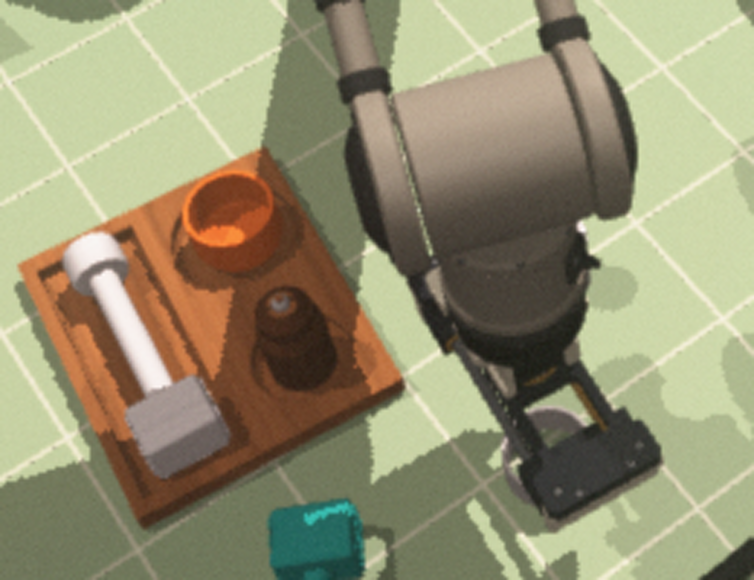

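View pics/t3.png

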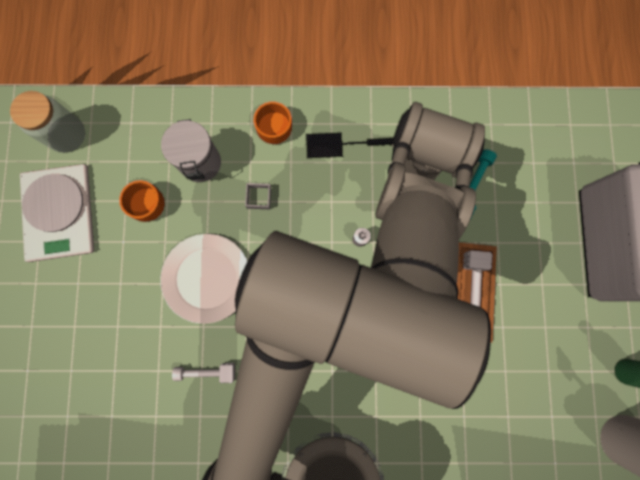

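Board kit: the mill is upright in its recess at crop (295,340), the bowl at (230,220) and the tenderizer in its recess. The fingers straddle the ring at (550,470). I'll grasp the ring and fit the plate centre.

```bash
python3 -m pendant '[[[-0.04,0.03,-0.4],[0,0,0],1],[[0,0,-0.5],[0,0,0],1],[[0,0,-0.25],[0,0,0],1],[[0,0,0],[0,0,0],1],[[0,0,0],[0,0,0],1],[[0,0,0],[0,0,0],-1],[[0,0,0],[0,0,0],-1],[[0,0,0],[0,0,0],-1],[[0,0,0],[0,0,0],-1],[[0,0,0],[0,0,0],-1]]'
python3 -m pendant '[[[0,0,0],[0,0,0],-1],[[0,0,0],[0,0,0],-1],[[0,0,0],[0,0,0],-1],[[0,0,0],[0,0,0],-1],[[0,0,0.2],[0,0,0],-1],[[0,0,0.5],[0,0,0],-1],[[0,0,0.7],[0,0,0],-1],[[0,0,0.7],[0,0,0],-1],[[0,0,0.6],[0,0,0],-1],[[0,0,0.3],[0,0,0],-1]]'
python3 - <<'E'
from h import *
t=cv2.imread("pics/top0.png"); r=t[222:335,148:266]; h=cv2.cvtColor(r,cv2.COLOR_BGR2HSV)
m=((h[...,0]<22)|(h[...,0]>100)|(h[...,1]<25)).astype(np.uint8); m=cv2.morphologyEx(m,cv2.MORPH_OPEN,np.ones((7,7)))
c=max(cv2.findContours(m,0,2)[0],key=cv2.contourArea); e=cv2.fitEllipse(cv2.convexHull(c)); u,v=e[0][0]+148,e[0][1]+222
print(e,u,v,cv2.boundingRect(c),pt("top",u,v,18),pt("top",206.5,278.5,18))
E
```

```text
time: 23.73
tool_pos: [663.4, -157.0, 21.3]
tcp_rot: [3.141, 0.0, 1.461]
contact_force: [0.6, -0.3, 0.4]
grip_width: 63.2
finger_force: 0.2
time: 24.57
tool_pos: [664.0, -157.2, 113.6]
tcp_rot: [3.138, 0.001, 1.461]
contact_force: [1.1, 0.3, -0.2]
grip_width: 59.3
finger_force: 30.0
((57.14345932006836, 56.122711181640625), (86.87740325927734, 91.61318969726562), 49.76613998413086) 205.14345932006836 278.1227111816406 (13, 12, 89, 89) [460.8 295.2  18. ] [459.9 292.   18. ]
```

```bash
python3 -m pendant '[[[-0.2,0.4,0],[0,0,0],-1],[[-0.35,0.75,0],[0,0,0],-1],[[-0.35,0.78,0],[0,0,0],-1],[[-0.35,0.78,0],[0,0,0],-1],[[-0.35,0.78,0],[0,0,0],-1],[[-0.35,0.78,0],[0,0,0],-1],[[-0.35,0.78,0],[0,0,0],-1],[[-0.35,0.78,0],[0,0,0],-1],[[-0.35,0.78,0],[0,0,0],-1],[[-0.35,0.78,0],[0,0,0],-1]]'
python3 -m pendant '[[[-0.35,0.78,0],[0,0,0],-1],[[-0.35,0.78,0],[0,0,0],-1],[[-0.35,0.78,0],[0,0,0],-1],[[-0.35,0.78,0],[0,0,0],-1],[[-0.35,0.78,0],[0,0,0],-1],[[-0.35,0.78,0],[0,0,0],-1],[[-0.35,0.78,0],[0,0,0],-1],[[-0.35,0.78,0],[0,0,0],-1],[[-0.35,0.78,0],[0,0,0],-1],[[-0.25,0.4,0],[0,0,0],-1]]'
```

```text
time: 25.4
tool_pos: [561.6, 65.8, 110.4]
tcp_rot: [-3.141, 0.0, 1.461]
contact_force: [0.7, 0.9, -0.3]
grip_width: 58.9
finger_force: 30.0
time: 26.23
tool_pos: [459.2, 289.4, 110.5]
tcp_rot: [-3.141, -0.0, 1.463]
contact_force: [-0.1, 0.3, -1.6]
grip_width: 58.7
finger_force: 30.0
```

```bash
python3 -m pendant '[[[0,0,-0.2],[0,0,0],-1],[[0,0.05,-0.4],[0,0,0],-1],[[0,0,-0.5],[0,0,0],-1],[[0,0,-0.5],[0,0,0],-1],[[0,0,-0.4],[0,0,0],-1],[[0,0,-0.25],[0,0,0],-1],[[0,0,-0.2],[0,0,0],-1],[[0,0,-0.15],[0,0,0],-1],[[0,0,0],[0,0,0],-1],[[0,0,0],[0,0,0],-1]]'
```

```text
time: 27.07
tool_pos: [460.9, 288.8, 33.0]
tcp_rot: [3.141, -0.0, 1.461]
contact_force: [0.3, -0.2, -0.5]
grip_width: 59.4
finger_force: 30.0
```

```bash
python3 -m pendant '[[[0,0.17,0],[0,0,0],-1],[[0,0,-0.1],[0,0,0],-1],[[0,0,-0.1],[0,0,0],-1],[[0,0,-0.02],[0,0,0],-1],[[0,0,0],[0,0,0],-1],[[0,0,0],[0,0,0],-1],[[0,0,0],[0,0,0],0.5],[[0,0,0],[0,0,0],0.5],[[0,0,0],[0,0,0],0.5],[[0,0,0],[0,0,0],0.5]]'
python3 -m pendant '[[[0,0,0.4],[0,0,0],0.5],[[0,0,0.8],[0,0,0],0.5],[[0,0,0.9],[0,0,0],0.5],[[0,0,0.9],[0,0,0],0.5],[[0.2,-0.5,0.3],[0,0,0],1],[[0.2,-0.8,0],[0,0,0],1],[[0.3,-1,0],[0,0,0],1],[[0.3,-1,0],[0,0,0],1],[[0.3,-1,0],[0,0,0],1],[[0.3,-1,0],[0,0,0],1]]'
python3 -m pendant '[[[0.3,-1,0],[0,0,0],1],[[0.3,-1,0],[0,0,0],1],[[0.3,-1,0],[0,0,0],1],[[0.3,-1,0],[0,0,0],1],[[0.3,-1,0],[0,0,0],1],[[0.3,-1,0],[0,0,0],1],[[0.1,-0.5,0],[0,0,0],1],[[0,0,0],[0,0,0],1],[[0,0,0],[0,0,0],1],[[0,0,0],[0,0,0],1]]'
python3 - <<'E'
from h import *
t=bot.capture("top"); cv2.imwrite("pics/t4.png",t); crop(t,145,160,385,340,3.3,"t4c.png")
E
```

```text
time: 27.9
tool_pos: [460.8, 294.0, 26.4]
tcp_rot: [3.141, -0.0, 1.461]
contact_force: [-0.4, -0.3, 0.1]
grip_width: 68.6
finger_force: 0.0
time: 28.73
tool_pos: [508.9, 133.6, 125.4]
tcp_rot: [3.141, -0.0, 1.462]
contact_force: [0.7, -0.0, 1.0]
grip_width: 91.4
finger_force: 0.0
time: 29.57
tool_pos: [565.1, -58.8, 125.1]
tcp_rot: [-3.141, -0.001, 1.462]
contact_force: [-0.3, 0.8, 0.8]
grip_width: 91.8
finger_force: 0.0
```

View pics/t4c.png

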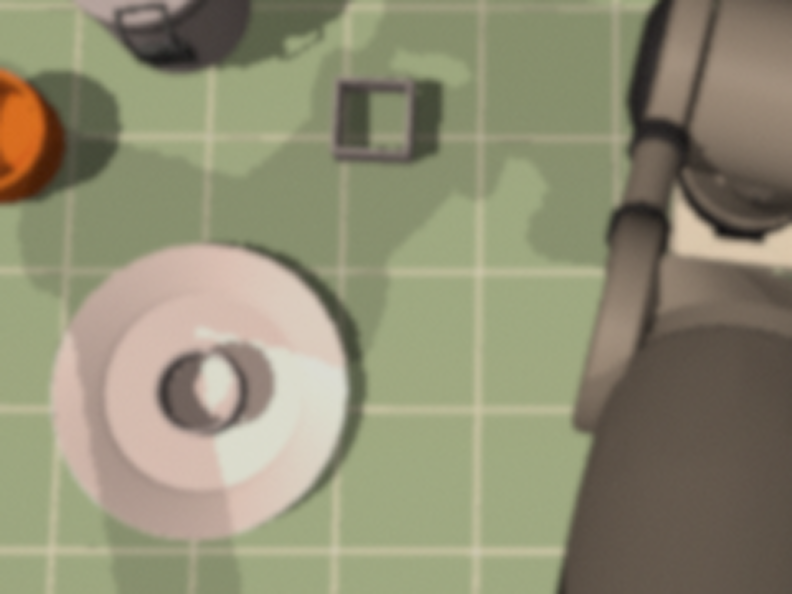

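The ring lies flat at crop (202,390). The plate outline is centred at (200.5,391.5) and its well at about (201,391). I'll check the numbers and take the shaker.

```bash
python3 - <<'E'
from h import *
C=lambda x,y,z:pt("top",145+x/3.3-.35,160+y/3.3-.35,z)
print("plate",C(200.5,391.5,18),"well",C(201,391,4),"ring top",C(202,390,34), "base proj", px("top",[460,290,34]))
E
python3 -m pendant '[[[-0.28,-0.27,-0.4],[0,0,0],1],[[0,0,-0.5],[0,0,0],1],[[0,0,-0.6],[0,0,0],1],[[0,0,-0.5],[0,0,0],1],[[0,0,-0.3],[0,0,0],1],[[0,0,-0.2],[0,0,0],1],[[0,0,0],[0,0,0],1],[[0,0,0],[0,0,0],1],[[0,0,0],[0,0,0],1],[[0,0,0],[0,0,0],1]]'
```

```text
plate [460.4 294.6  18. ] well [461.7 297.7   4. ] ring top [460.5 289.6  34. ] base proj [205.7 278. ]
time: 30.45
tool_pos: [557.8, -68.2, 51.1]
tcp_rot: [3.14, 0.0, 1.461]
contact_force: [0.1, -0.2, -0.4]
grip_width: 91.8
finger_force: 0.0
```

```bash
python3 -m pendant '[[[-0.03,0.03,0],[0,0,0],0],[[0,0,0],[0,0,0],-1],[[0,0,0],[0,0,0],-1],[[0,0,0],[0,0,0],-1],[[0,0,0],[0,0,0],-1],[[0,0,0],[0,0,0],-1],[[0,0,0],[0,0,0],-1],[[0,0,0],[0,0,0],-1],[[0,0,0],[0,0,0],-1],[[0,0,0],[0,0,0],-1]]'
python3 -m pendant '[[[0,0,0],[0,0,0],-1],[[0,0,0],[0,0,0],-1],[[0,0,0.2],[0,0,0],-1],[[0,0,0.5],[0,0,0],-1],[[0,0,0.7],[0,0,0],-1],[[0,0,0.7],[0,0,0],-1],[[0,0,0.2],[0,0,0],-1],[[0,0,0],[0,0,0],-1],[[0,0,0],[0,0,0],-1],[[0,0,0],[0,0,0],-1]]'
python3 - <<'E'
from h import *
s=bot.capture("scene"); crop(s,200,170,400,330,3.5,"s5.png")
E
```

```text
time: 31.28
tool_pos: [556.4, -67.2, 50.2]
tcp_rot: [3.141, 0.0, 1.461]
contact_force: [0.0, -1.1, 0.2]
grip_width: 36.1
finger_force: 30.0
time: 32.12
tool_pos: [555.6, -67.0, 118.0]
tcp_rot: [-3.139, -0.0, 1.461]
contact_force: [-0.4, 0.4, -1.5]
grip_width: 36.6
finger_force: 30.0
```

View pics/s5.png

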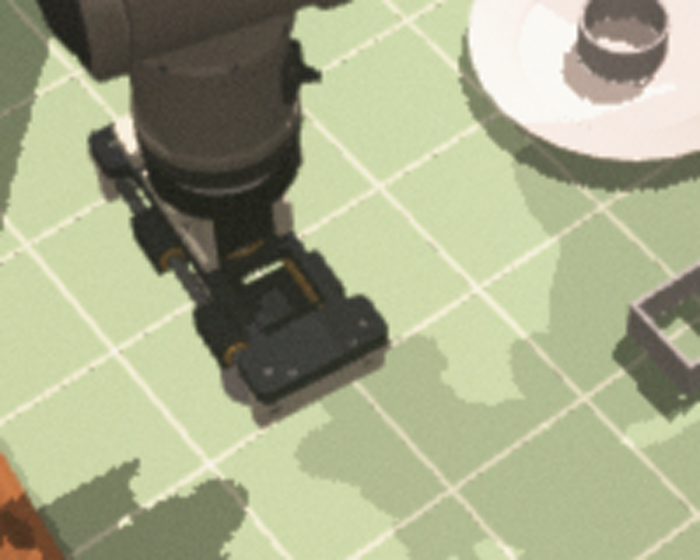

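The shaker is held at 36.6 mm, hidden behind the gripper; the ring is flat on the plate at crop (622,38). I'll carry the shaker over the ring.

```bash
python3 -m pendant '[[[-0.1,0.4,0],[0,0,0],-1],[[-0.2,0.7,0],[0,0,0],-1],[[-0.2,0.75,0],[0,0,0],-1],[[-0.2,0.75,0],[0,0,0],-1],[[-0.2,0.75,0],[0,0,0],-1],[[-0.2,0.75,0],[0,0,0],-1],[[-0.2,0.75,0],[0,0,0],-1],[[-0.2,0.75,0],[0,0,0],-1],[[-0.2,0.75,0],[0,0,0],-1],[[-0.2,0.75,0],[0,0,0],-1]]'
python3 -m pendant '[[[-0.2,0.75,0],[0,0,0],-1],[[-0.2,0.75,0],[0,0,0],-1],[[-0.2,0.75,0],[0,0,0],-1],[[-0.2,0.75,0],[0,0,0],-1],[[-0.2,0.75,0],[0,0,0],-1],[[-0.2,0.75,0],[0,0,0],-1],[[-0.07,0.4,0],[0,0,0],-1],[[0,0,0],[0,0,0],-1],[[0,0,0],[0,0,0],-1],[[0,0,0],[0,0,0],-1]]'
```

```text
time: 33.0
tool_pos: [498.0, 147.5, 118.5]
tcp_rot: [-3.14, 0.0, 1.461]
contact_force: [0.5, -0.2, -1.5]
grip_width: 35.8
finger_force: 30.0
time: 33.83
tool_pos: [461.2, 292.1, 118.9]
tcp_rot: [-3.141, 0.001, 1.461]
contact_force: [0.2, 0.1, -0.8]
grip_width: 36.0
finger_force: 30.0
```

```bash
python3 -m pendant '[[[0,0,-0.2],[0,0,0],-1],[[0,0,-0.35],[0,0,0],-1],[[0,0,-0.4],[0,0,0],-1],[[0,0,-0.4],[0,0,0],-1],[[0,0,-0.3],[0,0,0],-1],[[0,0,-0.2],[0,0,0],-1],[[0,0,-0.15],[0,0,0],-1],[[0,0,-0.08],[0,0,0],-1],[[0,0,0],[0,0,0],-1],[[0,0,0],[0,0,0],-1]]'
python3 - <<'E'
from h import *
s=bot.capture("scene"); crop(s,300,100,460,230,4.5,"s6.png")
E
```

```text
time: 34.67
tool_pos: [461.5, 292.8, 57.1]
tcp_rot: [3.141, -0.0, 1.461]
contact_force: [0.3, -0.1, -0.2]
grip_width: 36.0
finger_force: 30.0
```

View pics/s6.png

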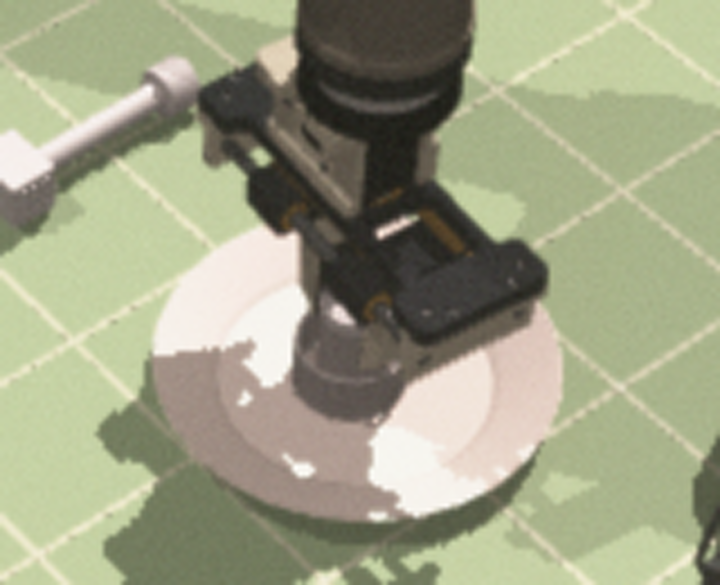

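The shaker is going down inside the ring (crop (345,355)) and the forces are near zero. I'll lower the last 2 mm, release and rise clear.

```bash
python3 -m pendant '[[[0,0,-0.05],[0,0,0],-1],[[0,0,-0.03],[0,0,0],-1],[[0,0,0],[0,0,0],-1],[[0,0,0],[0,0,0],-1],[[0,0,0],[0,0,0],0],[[0,0,0],[0,0,0],0],[[0,0,0],[0,0,0],0],[[0,0,0],[0,0,0],0],[[0,0,0],[0,0,0],0],[[0,0,0],[0,0,0],0]]'
python3 -m pendant '[[[0,0,0.2],[0,0,0],0],[[0,0,0.5],[0,0,0],0],[[0,0,0.8],[0,0,0],0],[[0,0,0.9],[0,0,0],0],[[0,0,0.9],[0,0,0],0],[[0,-0.6,0],[0,0,0],0],[[0,-0.9,0],[0,0,0],0],[[0,-0.9,0],[0,0,0],0],[[0,-0.9,0],[0,0,0],0],[[0,-0.9,0],[0,0,0],0]]'
python3 -m pendant '[[[0,-0.9,0],[0,0,0],0],[[0,-0.9,0],[0,0,0],0],[[0,-0.9,0],[0,0,0],0],[[0,-0.6,0],[0,0,0],0],[[0,0,0],[0,0,0],0],[[0,0,0],[0,0,0],0],[[0,0,0],[0,0,0],0],[[0,0,0],[0,0,0],0],[[0,0,0],[0,0,0],0],[[0,0,0],[0,0,0],0]]'
python3 - <<'E'
from h import *
s=bot.capture("scene"); t=bot.capture("top")
A=lambda im,x,y,w,h:cv2.resize(im[y:y+h,x:x+w],(400,300),interpolation=cv2.INTER_CUBIC)
cv2.imwrite("pics/f.png",np.vstack([np.hstack([A(s,300,110,160,120),A(s,80,240,160,120+20)]),np.hstack([A(t,145,220,140,105),A(t,390,225,160,120)])]))
E
```

```text
time: 35.55
tool_pos: [461.3, 292.8, 54.5]
tcp_rot: [3.141, -0.0, 1.461]
contact_force: [-0.6, -1.0, -0.3]
grip_width: 45.9
finger_force: 0.0
time: 36.38
tool_pos: [461.1, 165.7, 154.0]
tcp_rot: [3.141, -0.0, 1.462]
contact_force: [0.5, 0.5, 0.3]
grip_width: 46.0
finger_force: 0.0
time: 37.22
tool_pos: [461.2, 68.5, 153.4]
tcp_rot: [3.142, -0.0, 1.463]
contact_force: [0.6, 0.6, 1.4]
grip_width: 45.8
finger_force: 0.0
```

View pics/f.png

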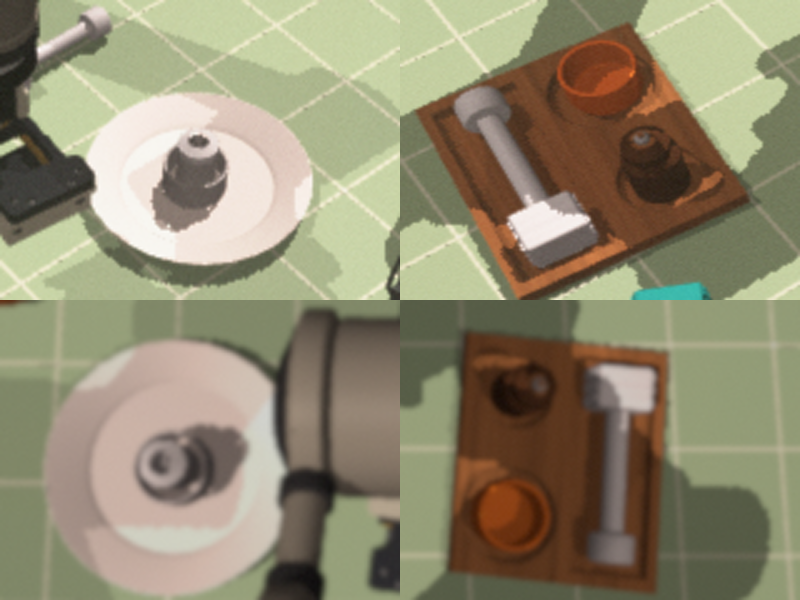

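The final picture shows both kits complete. The shaker is upright inside the flat ring in the middle of the plate, and the tenderizer, bowl and mill are seated in their recesses.

```bash
python3 -c "
from plant import bot
print(bot.close_job())"
```

```text
the job is handed in; nothing more can be done
None
```

Both kits are made up and the job was handed in at about 37 s, with everything in place in the last pictures; by my measurement the ring sits about 3–5 mm off the plate's centre.

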